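Number a bin label plate on the bench numbering press

TASK

Mark the bin label plate with the number 4 on the bench numbering press: slide the plate along its bed until it is fully home against the stop, and turn the drum by its rubber wheel, with fingertip pressure so light that the sprung head is not pushed down, until 4 stands in the window and has clicked in. Then press the palm pad down until the type bears firmly on the plate and let the head come back up; do not force any part of the press, and leave the other things on the bench where they are.

Things in the scene. Friction and masses are not known exactly. Their poses are not given: they have to be found in the camera images.
- press: Bench numbering press, fixed. Origin: underside of its base (195 x 150 x 20 mm), below the middle of the drum's level axis; x runs away from the operator, y left, z up. Its sprung head (drum, hood, palm pad) rests against collars clamped anywhere in an 20 mm range: wheel, window and pad are 0 to 20 mm HIGHER than the three *_low points, which is not measured. No part of the press may be loaded with over 35 N.
- wheel_low (a point): Top of the black rubber wheel that turns the drum, mid-width, at the lowest head setting (really 0 to 20 mm higher). Radius 50 mm, 34 mm wide, axis along the press's y; turned by dragging a fingertip over its free top along x. The hood beside it (18 mm to -y) is 3 mm lower. Pressed with over 13 N the whole head sinks, which it must not do (2 mm at most) before plate and number are right.
- pad_low (a point): Top centre of the black palm pad, 48 mm across, behind the drum, for the lowest head setting (really 0 to 20 mm higher). Pressing it straight down lowers the head and drum: it yields from about 13 N, plus 0.12 N per mm; the type meets the plate after 3 mm (lowest setting) to 23 mm (highest) and should bear on it with 5 N or more. Full travel 26 mm without a plate.
- window_low (a point): Middle of the window (24 x 24 mm) on top of the hood, for the lowest head setting; one black digit, 19 mm high, on a white drum shows in it.
- plate_home (a point): Where the plate's centre is when it is fully home. Fixed on the press, axes as the press: the stop is a steel face 60 mm further along +x. The bed (top 2.5 mm below this point) ends 53 mm back along -x, so the plate's near end then sticks out 7 mm; rails each side stand 1 mm above this point's height. The drum's front is 15 mm back (-x) from this point, above it.
- drum (a joint): Angle of the drum, rad: number n stands in the window at n x 0.628 (4 at 2.513), digits upright for one looking along the press's +x. Grows as the wheel's top is drawn towards the robot (press -x): 31 mm of rim per number; end stops just beyond 0 and 9. It turns by friction of a fingertip on the rubber (coefficient about 0.5 or more): a click stop holds it with about 2 N at the rim, and pulls it to the nearest number when let go.
- plate_mid (a point): Centre (half-way up) of the loose aluminium bin label plate, 120 x 34 x 5 mm, 40 to 85 g, lying flat on the bed between the rails (1 mm play each side), long side along the press's x. It starts 15 to 40 mm short of the stop. Fully home its centre is at point plate_home.
- head (a joint): How far the head is pressed down, m: 0 at rest (up), grows downwards, at most 0.026. A spring brings it back.
- blanks: Bystander: stack of four blank plates, 120 x 34 x 20 mm, origin under its centre.
- washer_a: Bystander: steel washer, 44 mm across, 4 mm thick.
- washer_b: Bystander: steel washer, 36 mm across, 3.5 mm thick.
- bolt: Bystander: hexagon bolt standing on its head, 31 mm across, 60 mm high, origin under its head.
- spanner: Bystander: steel spanner lying flat, 180 mm long.
- small_carton: Bystander: cardboard carton 100 x 120 x 65 mm.
- tray_bin: Bystander: grey picking bin 160 x 105 x 75 mm with washers.
Mind the look-alikes: they are no part of the job. Of the things that look like the part that bears plate_mid, the largest one is meant.

How it is judged:
On the way, in this order (a step that is already met when the one before it is completed fails the run):
1. the plate is fully home and the drum stands at 4, clicked in, with the head still up (x of plate_mid in the frame of press above -0.0375 m and z of plate_mid in the frame of press below 0.0495 m and value of joint drum between 2.393 and 2.633 rad and value of joint head below 0.002 m), for 0.3 s.
2. the head is pressed down and the type bears on the plate with more than 4 N (contact force between drum and plate above 4 N), for 0.1 s.
At the end, for the whole second after the job is handed in: Plate home (centre within 2.5 mm of its home x in the press's frame) and flat on the bed, drum within 0.12 rad of 4, head back up (under 2 mm down), plate at rest (all of step 1 and linear speed of plate below 0.02 m/s); the robot touches nothing.
It fails at once if the head is pushed down by more than 2 mm while the plate is not home (more than 3 mm short) or the drum is more than 0.15 rad off 4 (value of joint head above 0.002 m and (x of plate_mid in the frame of press below -0.038 m or value of joint drum below 2.363 rad or value of joint drum above 2.663 rad)).
It fails at once if the robot bears on any part of the press with more than 35 N (contact force between press and the fingers above 35 N or contact force between press and the arm above 35 N).
It fails at once if another thing on the bench is moved by more than 20 mm (distance of any of blanks, washer_a, washer_b, bolt, spanner, small_carton, tray_bin from where it was at the start of the episode above 0.02 m).
It also fails if it takes over 67 s, if anything falls off the work surface, if the arm or the gripper's body presses on something with over 40 N, if the wrist force passes 120 N, or if a joint passes its speed limit or range.

ROBOT

A 7-joint arm with a two-finger parallel gripper is mounted at the origin on the work surface. World frame = base frame: x ahead of the robot, y to its left, z up, the work surface at z = 0. Lengths are in m, angles in rad, forces in N, time in s.
With the tool pointing down it reaches from about 0.4 to 0.85 m from the base axis. Payload 10.4 kg.
Tool frame: the origin (TCP) lies on the centre line of the jaws, within the pads' length; the fingertips stand nose_length ahead of it and the grasp point (between the pads) lies 11 mm behind it (nose_length is the distance from the TCP to the fingertips, in m); y points along the fingers, x is the direction in which the jaws open and shut, and the axes are right-handed (so a half turn about y gives the same grasp; the last joint's range is limited). The gripper opens to 87 mm and grips with 3 to 60 N. Pads are 19 mm wide; open, the fingers measure 117 mm over their backs; the gripper's body (75 mm by 190 mm) begins 51 mm behind the grasp point.
Start: joints at [-1.309, 0.332, -0.065, 1.46, 0.022, 1.35, -0.088], TCP at [0.176, 0.6, 0.231] pointing down, gripper open.
Joint ranges: [-2.6, 2.6], [-0.5, 2.12], [-1.47, 1.34], [0.16, 2.42], [-1.27, 4.41], [0.06, 2.06], [-2.6, 2.6]. Speed limits (rad/s): [2.22, 2.22, 2.79, 2.79, 3.14, 3.14, 3.14].

INTERFACE

Orientations are given as a unit quaternion [w, x, y, z].
In Python, from plant import sense, snapshot, camera_model, job_done, nose_length gives the robot as it stands.
- The arm moves only by the shell command python3 -m pendant 'ROWS' [OPENING] [FORCE]. ROWS is JSON, a list of rows, each an object with "dp": the shift along the tool's x, y, z normalised to -1 to 1, where 1 is 0.2 m, a list of three; "rotation": the turn, a rotation vector about the tool's x, y, z normalised to -1 to 1, where 1 is 180 degrees, a list of three. In form: [{"dp": [x, y, z], "rotation": [rx, ry, rz]}, ...]. A call has 1 to 10 rows; each row is the pose to reach, as a shift and turn from the pose commanded when the call began, along the tool's axes at that moment, turning the shorter way round; what a row does not reach only later rows make up. A row lasts 1/10 s, in which the tool goes at most 50 mm and 8.59 degrees, less where a joint would pass 70% of its speed; a pose out of reach is approached as far as the arm can. A call with a number of a shift or a turn outside -1 to 1 is refused whole. A call with a gripper value outside its range is refused whole. OPENING is the closure, from -1 (fully open) to 1 (shut), set as the call begins (- or left out, the last holds). The fingers move at their own pace and stop on an object; FORCE is the grip in N (left out, the last holds). Time passes only in rows, so rows that repeat a pose let the fingers close. It gives the time, the measured TCP pose, the force and the opening at its end, in the units of the state.
- sense(): the state, without advancing time (a new reading comes with each control period).
- snapshot(name): name is "scene" or "top" or "wrist"; returns (picture, depth): 384x512x3 uint8, red, green, blue; 384x512 float32, m along the optical axis (not along the pixel's ray), 0 where there is no reading.
- camera_model(name): a dict with "fx", "fy", "cx", "cy" (pixels), "distortion" ([k1, k2, p1, p2, k3] as OpenCV has them; the pictures are not rectified), "cam_to_world" (4x4, takes a point from camera to world coordinates). Camera axes: x right, y down, z forward; pixel columns grow to the right and rows downward; lengths in m; the calibration is good to about 2 mm. A picture is of the moment at which its call begins: read the wrist's pose just before it. camera_model takes no time and is no camera call; for the wrist camera it gives the pose at the moment of the call.
- job_done(): hands the job in, once; it reports no verdict.
The state is a dict: "time_s": time; "joint_positions": joint angles; "qd": joint speeds; "effort": joint torques, N m; "tcp_pos": TCP position; "tool_rot": TCP orientation; "contact_force": force on the tool from outside, world axes, zero at the start; "wrist_torque": the same for the moment, N m; "width": finger opening in m.
Only numpy, scipy, OpenCV 4.12 (cv2) and the standard library are available. Lean on these libraries where they do the work, as an engineer would, in place of code of your own. Each camera call takes 0.05 s, during which the arm holds its last target.

## Working session

There is one attempt and no reset: what is moved stays moved. The work goes in short steps, Python scripts to look and compute and a shell command to move; the robot and the scene stay as the last step left them, time stands still between calls to the robot, and variables do not carry over. Pictures are saved under pics/ and viewed, and the job is handed in when it is done.

```bash
ls; mkdir -p pics
python3 - <<'E'
from plant import *
import cv2
print(sense()); print(nose_length() if callable(nose_length) else nose_length)
for n in ("scene","top","wrist"):
    p,d=snapshot(n); cv2.imwrite(f"pics/{n}0.png",p[:,:,::-1]); import numpy as np; np.save(f"pics/{n}0.npy",d)
    c=camera_model(n);print(n,c); np.save(f"pics/{n}0_cam.npy",c,allow_pickle=True)
E
```

```text
pics
{'time_s': 0.0, 'joint_positions': array([-1.30860491,  0.33287337, -0.06471682,  1.46098408,  0.02158687,
        1.34995657, -0.08849341]), 'qd': array([ 0.00034102, -0.00021442,  0.00035876, -0.00018861,  0.00107617,
       -0.00089502, -0.00141808]), 'effort': array([-6.04749785e-04, -6.23258972e+01,  2.42989050e-02, -3.89896202e+01,
       -6.13931520e-02,  4.01370367e-02,  1.89455022e-04]), 'tcp_pos': array([0.1754755 , 0.59942712, 0.22973265]), 'tool_rot': array([-0.5655486 ,  0.56622731,  0.42357401, -0.42441309]), 'contact_force': array([-0.72595079, -0.27771602,  0.25617952]), 'wrist_torque': array([ 0.01592838,  0.02053239, -0.01192555]), 'width': 0.08684964465817396}
0.008
scene {'fx': 376.57447815765266, 'fy': 376.57447815765266, 'cx': 254.0418066503098, 'cy': 186.06993160714703, 'distortion': array([-0.02930641,  0.        ,  0.        ,  0.        ,  0.        ]), 'cam_to_world': array([[ 0.5535525 ,  0.61076149, -0.56617138,  1.17740246],
       [ 0.83281337, -0.40495208,  0.37740655, -0.36910148],
       [ 0.00123311, -0.68042944, -0.73281257,  0.94383963],
    
[... 272 characters left out ...]
y([[-0.02259469, -0.9866318 ,  0.16139134,  0.37853597],
       [-0.99964056,  0.01996587, -0.01789197,  0.05176043],
       [ 0.01443047, -0.16173759, -0.98672829,  1.29180477],
       [ 0.        ,  0.        ,  0.        ,  1.        ]])}
wrist {'fx': 289.5727364178733, 'fy': 289.5727364178733, 'cx': 255.71124039979935, 'cy': 185.05454952119567, 'distortion': array([-0.02478811,  0.        ,  0.        ,  0.        ,  0.        ]), 'cam_to_world': array([[ 0.28103963,  0.91875329,  0.27732492,  0.09995104],
       [ 0.95969516, -0.26863093, -0.0825992 ,  0.62183632],
       [-0.00139024,  0.28936103, -0.95721902,  0.38369339],
       [ 0.        ,  0.        ,  0.        ,  1.        ]])}
```

View pics/scene0.png

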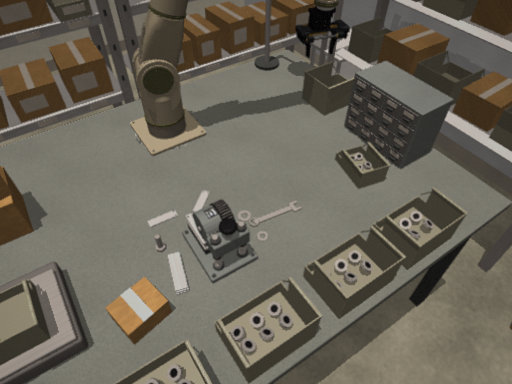

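View pics/top0.png

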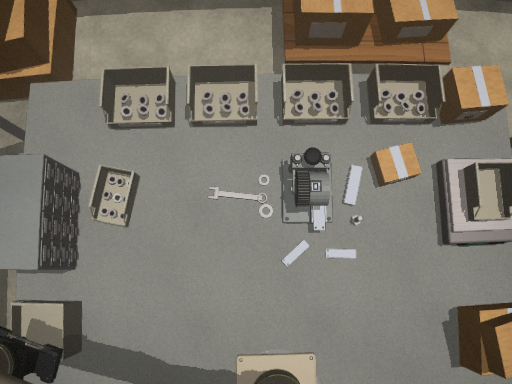

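View pics/wrist0.png

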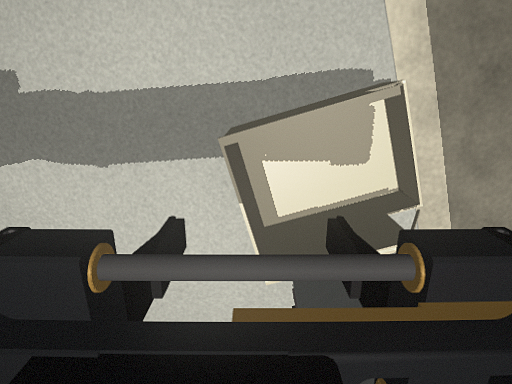

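```bash
cat > h.py <<'E'
import numpy as np, cv2
def load(n,tag='0'):
    p=cv2.imread(f"pics/{n}{tag}.png"); d=np.load(f"pics/{n}{tag}.npy"); c=np.load(f"pics/{n}{tag}_cam.npy",allow_pickle=True).item()
    return p,d,c
def cloud(d,c):
    h,w=d.shape; v,u=np.mgrid[:h,:w]
    K=np.array([[c['fx'],0,c['cx']],[0,c['fy'],c['cy']],[0,0,1]])
    q=cv2.undistortPoints(np.stack([u,v],-1).reshape(-1,1,2).astype(float),K,c['distortion']).reshape(h,w,2)
    P=np.dstack([q*d[...,None],d]); T=c['cam_to_world']
    return P@T[:3,:3].T+T[:3,3]
def proj(X,c):
    T=c['cam_to_world'];K=np.array([[c['fx'],0,c['cx']],[0,c['fy'],c['cy']],[0,0,1]])
    Xc=(np.atleast_2d(X)-T[:3,3])@T[:3,:3]
    return cv2.projectPoints(Xc,np.zeros(3),np.zeros(3),K,c['distortion'])[0].reshape(-1,2)
def grab(n,tag):
    from plant import snapshot,camera_model
    c=camera_model(n); p,d=snapshot(n)
    cv2.imwrite(f"pics/{n}{tag}.png",p[:,:,::-1]); np.save(f"pics/{n}{tag}.npy",d); np.save(f"pics/{n}{tag}_cam.npy",c,allow_pickle=True)
    return p[:,:,::-1],d,c
E
python3 - <<'E'
from h import *
p,d,c=load('top');W=cloud(d,c)
cv2.imwrite('pics/top0c.png',cv2.resize(p[140:240,260:380],None,fx=6,fy=6,interpolation=cv2.INTER_CUBIC))
z=W[150:240,275:345,2]
print((z[::4,::3]*1000).astype(int))
print(W[186,316],W[217,319],W[186,302])
E
```

```text
[[  -4   -1    4   -4   -1    0    2   -1   -2    0   -1  181  183  184
   180   -6    0    3    0    0   -2   -1   -4   -1]
 [   0   -2   -3    0    1    0  137  147  149  138  183  187  187  181
   187  181  145  150  135    0    3   -2    0    2]
 [   1    0    1    0    0  101  149 1291  158  136  177  183  180  187
   187  178  152  156  151    1   -2    0    0    3]
 [  -1    0    0   20   22   98  143  150  149  139  144  181  174  184
   179  137  150  147  134   -3    0    0    1   -1]
 [   0   -5   -2   22   18   96  138  138  143  138  135  138  133  141
   136  136  138  138  138    2    2    0    4   -2]
 [   2    0   -2   22   14   26  124  108  105  107  103  108  107  108
   110  107  103  128   21    0   -7    0   -1   -1]
 [  -1   -1    0   18   23   21  121  134  145  144  147  141  140  138
   142  140  142  144   18   -1   -1    0   -4   -4]
 [  -2    2    1   21   25   17  124  137  155  154  157  156  156  150
   153  151  152  152  150    4   -3    0    0    1]
 [   1   -1    0   17   18   14  124 1291  160  158  161  160  150  150
   146  157  153  155  158  
[... 1189 characters left out ...]
18   16   15   16   18   47   47
    48   49   50   48   16    1   -2    0    1    4]
 [   1   -3    3    3    0    0   -1   -1    1   -1   -3    0    1   46
    51   50   51    1 1291   -1   -2   -4   -1    4]
 [  -3   -3    2   -2 1291    2   -4    0   -4   -2    0   -2    0   46
    49   47   47    1    0    0   -4    1    1    0]
 [  -1    0   -2   -3    0    2    1    4   -2    0    0   -2   -3   -1
     0   -3   -5   -1   -4   -3    0    2    2   -2]
 [   2    0    0    0    2    2   -3   -3   -1    0    1   -2    0    0
     0    2    2   -4   -4    0   -2   -2   -1    1]]
[ 0.58574341 -0.11441137  0.14813166] [ 0.51125261 -0.13324144  0.05238603] [ 0.58446536 -0.07498896  0.15922237]
```

View pics/top0c.png

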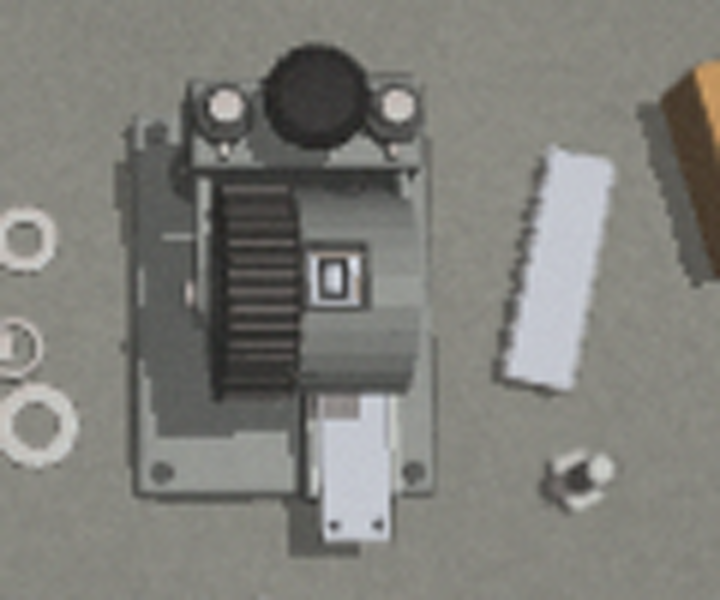

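Run:
```python
from h import *
from scipy.spatial.transform import Rotation as R
p,d,c=load('top');W=cloud(d,c)
q=np.array([-0.5655486,0.56622731,0.42357401,-0.42441309])
M=R.from_quat(q[[1,2,3,0]]).as_matrix();print(M.round(3))
reg=np.zeros(d.shape,bool);reg[150:245,270:345]=1
m=reg&(abs(W[...,2]-.0195)<.006)
pts=W[m][:,:2].astype(np.float32)*1000
for lo in (0,.5,1,2): print([np.percentile(pts[:,i],(lo,100-lo)) for i in(0,1)])
r=cv2.minAreaRect(pts);print(r)
m=reg&(abs(W[...,2]-.049)<.006)&(np.arange(384)[:,None]>205);pts=W[m][:,:2].astype(np.float32)*1000
print(cv2.minAreaRect(pts),np.median(W[m][:,2]))
# cabinet
for (u,v) in [(77,160),(77,268),(60,350),(45,310),(115,195)]: print(u,v,W[v,u].round(3))
```

```text
[[ 0.281 -0.    -0.96 ]
 [ 0.96  -0.001  0.281]
 [-0.002 -1.    -0.   ]]
[array([496.82702637, 695.50091553]), array([-217.6401062 ,  -28.36426926])]
[array([499.35152954, 693.83486694]), array([-180.47326447,  -29.27755589])]
[array([500.59998901, 690.61482666]), array([-179.95157043,  -29.67462051])]
[array([501.47918701, 687.69333252]), array([-178.42727112,  -30.40697334])]
((594.6973876953125, -123.92877197265625), (188.8048858642578, 196.3528594970703), 88.19319152832031)
((509.101806640625, -132.2664794921875), (44.82857894897461, 71.26766967773438), 88.84066009521484) 0.0493901806505328
77 160 [ 0.712  0.612 -0.   ]
77 268 [0.375 0.596 0.005]
60 350 [0.186 0.509 0.305]
45 310 [0.247 0.696 0.006]
115 195 [0.595 0.479 0.012]
```

```bash
python3 -m pendant '[{"dp":[0,-0.3,0],"rotation":[0,0,0]},{"dp":[-0.15,-0.6,-0.15],"rotation":[0,-0.03,0]},{"dp":[-0.35,-0.9,-0.35],"rotation":[0,-0.06,0]},{"dp":[-0.55,-1,-0.55],"rotation":[0,-0.09,0]},{"dp":[-0.75,-1,-0.75],"rotation":[0,-0.0906,0]},{"dp":[-0.95,-1,-0.95],"rotation":[0,-0.0906,0]},{"dp":[-0.95,-1,-0.95],"rotation":[0,-0.0906,0]}]' 1 20
```

```text
time_s: 0.85
tcp_pos: [0.2934, 0.3837, 0.4264]
tool_rot: [-0.5, 0.5, 0.5, -0.5]
contact_force: [0.8, 0.3, 0.4]
width: 0.0392
```

```bash
python3 -m pendant '[{"dp":[-0.2,0,-0.08],"rotation":[0,0,0]},{"dp":[-0.4,0,-0.2],"rotation":[0,0,0]},{"dp":[-0.6,0,-0.3],"rotation":[0,0,0]},{"dp":[-0.8,0,-0.4],"rotation":[0,0,0]},{"dp":[-1,0,-0.5],"rotation":[0,0,0]}]'
python3 -m pendant '[{"dp":[-0.2,0,-0.1],"rotation":[0,0,0]},{"dp":[-0.4,0,-0.2],"rotation":[0,0,0]},{"dp":[-0.6,0,-0.3],"rotation":[0,0,0]},{"dp":[-0.8,0,-0.4],"rotation":[0,0,0]},{"dp":[-1,0,-0.5],"rotation":[0,0,0]},{"dp":[-1,0,-0.5],"rotation":[0,0,0]}]'
python3 -m pendant '[{"dp":[-0.2,0,-0.1],"rotation":[0,0,0]},{"dp":[-0.35,0,-0.15],"rotation":[0,0,0]},{"dp":[-0.35,0,-0.15],"rotation":[0,0,0]},{"dp":[-0.35,0,-0.15],"rotation":[0,0,0]}]'
python3 - <<'E'
from h import *
grab('wrist','1')
E
```

```text
time_s: 1.35
tcp_pos: [0.3932, 0.1836, 0.4258]
tool_rot: [0.5, -0.5, -0.5, 0.5]
contact_force: [1.1, -0.2, 0.6]
width: 0.0028
time_s: 1.95
tcp_pos: [0.4936, -0.0205, 0.4257]
tool_rot: [-0.502, 0.503, 0.497, -0.498]
contact_force: [-0.4, -0.1, 0.1]
width: 0.0001
time_s: 2.35
tcp_pos: [0.5227, -0.0847, 0.4255]
tool_rot: [0.501, -0.5, -0.499, 0.5]
contact_force: [0.2, 0.3, 0.3]
width: 0.0005
```

View pics/wrist1.png

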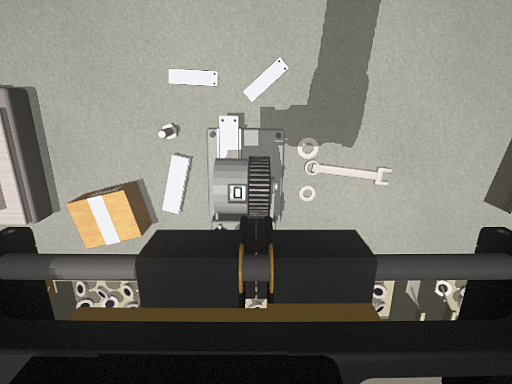

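Run:
```python
from h import *
p,d,c=load('wrist','1');print(c['cam_to_world'].round(3));W=cloud(d,c)
cv2.imwrite('pics/w1c.png',cv2.resize(p[100:240,190:310],None,fx=5,fy=5,interpolation=cv2.INTER_CUBIC)[::-1,::-1])
reg=np.zeros(d.shape,bool);reg[105:232,195:295]=1
m=reg&(abs(W[...,2]-.0195)<.006)
pts=W[m][:,:2].astype(np.float32)*1000
print(cv2.minAreaRect(pts), [np.percentile(pts[:,i],(1,99)) for i in(0,1)])
m=reg&(abs(W[...,2]-.049)<.006);pts=W[m][:,:2].astype(np.float32)*1000
print(cv2.minAreaRect(pts),np.median(W[m][:,2]))
```

```text
[[ 0.002  0.957  0.288  0.444]
 [ 1.    -0.001 -0.001 -0.085]
 [-0.001  0.288 -0.957  0.579]
 [ 0.     0.     0.     1.   ]]
((595.5643920898438, -108.05952453613281), (150.37864685058594, 193.6747283935547), 88.96309661865234) [array([501.24459839, 686.00544739]), array([-182.36779022,  -33.12280655])]
((513.0814819335938, -135.56915283203125), (43.50265121459961, 77.27421569824219), 89.14671325683594) 0.04971605730553952
```

View pics/w1c.png

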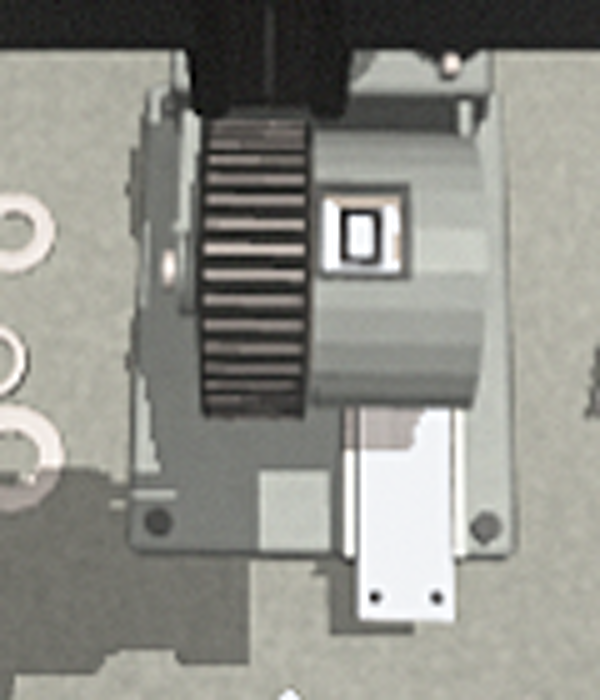

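```bash
python3 -m pendant '[{"dp":[-0.06,0.1,-0.2],"rotation":[0,0,0]},{"dp":[-0.12,0.2,-0.4],"rotation":[0,0,0]},{"dp":[-0.12,0.3,-0.55],"rotation":[0,0,0]},{"dp":[-0.12,0.3,-0.55],"rotation":[0,0,0]},{"dp":[-0.12,0.3,-0.55],"rotation":[0,0,0]}]'
python3 - <<'E'
from h import *
for i in range(3): p,d,c=grab('wrist','2'+'abc'[i])
p,d,c=load('wrist','2a');print(c['cam_to_world'].round(3))
cv2.imwrite('pics/w2c.png',p[::-1,::-1])
E
```

```text
time_s: 2.9
tcp_pos: [0.6328, -0.1071, 0.3649]
tool_rot: [0.5, -0.499, -0.5, 0.501]
contact_force: [-0.2, 0.9, 0.7]
width: 0.0005
[[-0.001  0.958  0.287  0.554]
 [ 1.     0.001 -0.    -0.107]
 [-0.001  0.287 -0.958  0.519]
 [ 0.     0.     0.     1.   ]]
```

View pics/w2c.png

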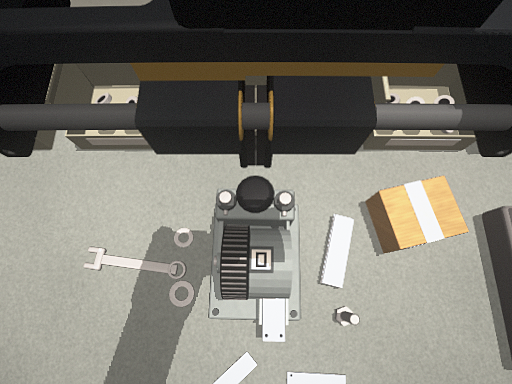

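Run:
```python
from h import *
Ws=[];
for t in 'abc':
    p,d,c=load('wrist','2'+t); d=d.copy(); d[d==0]=np.nan; Ws.append(cloud(d,c))
W=np.nanmean(Ws,0)[::-1,::-1]; p=p[::-1,::-1]
cv2.imwrite('pics/w2d.png',cv2.resize(p[170:350,195:320],None,fx=3.3,fy=3.3,interpolation=cv2.INTER_CUBIC))
reg=np.zeros(W.shape[:2],bool);reg[175:350,200:310]=1
z=W[...,2]
def rect(lo,hi,extra=True):
    m=reg&(z>lo)&(z<hi)&extra; pts=W[m][:,:2].astype(np.float32)*1000
    return cv2.minAreaRect(pts), m.sum()
print('base',rect(.015,.024))
rows=np.arange(384)[:,None]
m=reg&(abs(z-.049)<.006)&(rows>298)
print('plate',rect(.044,.056,rows>298),np.median(z[m]))
mp=reg&(z>.172)&(rows<220)
print('pad',cv2.minEnclosingCircle(W[mp][:,:2].astype(np.float32)*1000),np.percentile(z[mp],(50,90)),W[mp][:,:2].mean(0))
# pad top profile
u=255
for v in range(178,215,3): print(v,W[v,u].round(3), end=' ')
print()
# wheel: columns
for v in range(222,304,5): print(v,W[v,235].round(4),W[v,275].round(3))
m=np.zeros_like(reg);m[224:300,224:247]=1; m&=z>.12
P=W[m]
from scipy.optimize import least_squares
f=lambda q: np.hypot(P[:,0]-q[0],P[:,2]-q[1])-.05
r=least_squares(f,[.597,.11],loss='soft_l1',f_scale=.002);print('wheel axis x,z',r.x,'top',r.x[1]+.05, np.std(f(r.x)))
print('wheel y',[np.percentile(P[:,1],q) for q in(1,50,99)])
```

```text
base (((581.0853881835938, -107.3836669921875), (149.57937622070312, 223.85325622558594), 88.95066833496094), np.int64(2476))
plate (((503.5458984375, -135.29116821289062), (43.25199508666992, 59.614627838134766), 89.71601104736328), np.int64(1132)) 0.0493582454904854
pad ((662.5919799804688, -106.81841278076172), 23.471357345581055) [0.18279462 0.18372745] [ 0.66088284 -0.10682625]
178 [ 0.681 -0.108  0.183] 181 [ 0.677 -0.108  0.183] 184 [ 0.673 -0.108  0.184] 187 [ 0.669 -0.108  0.184] 190 [ 0.665 -0.108  0.184] 193 [ 0.661 -0.108  0.184] 196 [ 0.658 -0.108  0.184] 199 [ 0.654 -0.108  0.183] 202 [ 0.65  -0.108  0.183] 205 [ 0.646 -0.108  0.183] 208 [ 0.643 -0.108  0.181] 211 [ 0.64  -0.108  0.179] 214 [ 0.646 -0.108  0.139] 
222 [ 0.64   -0.0791  0.1157] [ 0.639 -0.136  0.12 ]
227 [ 0.6287 -0.0807  0.1366] [ 0.65  -0.142  0.026]
232 [ 0.62   -0.0816  0.1475] [ 0.621 -0.134  0.14 ]
237 [ 0.6126 -0.0821  0.1529] [ 0.613 -0.133  0.148]
242 [ 0.6058 -0.0825  0.1563] [ 0.606 -0.133  0.153]
247 [ 0.5991 -0.0828  0.1593] [ 0.6   -0.133  0.155]
252 [ 0.5928 -0.0831  0.1612] [ 0.593 -0.132  0.157]
257 [ 0.5868 -0.0832  0.1607] [ 0.587 -0.132  0.158]
262 [ 0.5808 -0.0833  0.1605] [ 0.581 -0.132  0.158]
267 [ 0.5749 -0.0834  0.1597] [ 0.575 -0.132  0.157]
272 [ 0.5691 -0.0833  0.1569] [ 0.569 -0.132  0.155]
277 [ 0.5632 -0.0834  0.1564] [ 0.563 -0.132  0.153]
282 [ 0.5574 -0.0831  0.1509] [ 0.558 -0.132  0.149]
287 [ 0.5515 -0.0829  0.1465] [ 0.552 -0.132  0.145]
292 [ 0.5455 -0.0827  0.1408] [ 0.545 -0.133  0.137]
297 [ 0.5391 -0.082   0.1283] [ 0.539 -0.134  0.122]
302 [ 0.5272 -0.0749  0.0193] [ 0.529 -0.138  0.05 ]
wheel axis x,z [0.5857673  0.11080796] top 0.16080796032646932 0.0004436494195189281
wheel y [np.float64(-0.09667406226541331), np.float64(-0.08281512884614754), np.float64(-0.06815416031218764)]
```

View pics/w2d.png

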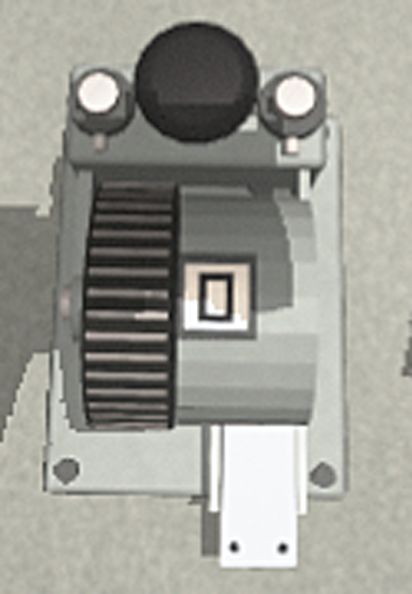

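```bash
python3 -m pendant '[{"dp":[0.05,0.1,0.08],"rotation":[0,0,0]},{"dp":[0.12,0.3,0.16],"rotation":[0,0,0]},{"dp":[0.12,0.5,0.16],"rotation":[0,0,0]},{"dp":[0.12,0.7,0.16],"rotation":[0,0,0]},{"dp":[0.12,0.85,0.16],"rotation":[0,0,0]},{"dp":[0.12,0.91,0.16],"rotation":[0,0,0]},{"dp":[0.12,0.91,0.16],"rotation":[0,0,0]},{"dp":[0.12,0.91,0.16],"rotation":[0,0,0]}]' 1 20
```

```text
time_s: 3.85
tcp_pos: [0.6015, -0.0846, 0.1859]
tool_rot: [-0.499, 0.501, 0.501, -0.499]
contact_force: [-0.3, 0.6, 0.0]
width: 0.0001
```

```bash
python3 -m pendant '[{"dp":[0,0.03,0],"rotation":[0,0,0]},{"dp":[0,0.06,0],"rotation":[0,0,0]},{"dp":[0,0.06,0],"rotation":[0,0,0]}]'; for i in 1; do python3 -m pendant '[{"dp":[0,0.01,0],"rotation":[0,0,0]},{"dp":[0,0.01,0],"rotation":[0,0,0]}]'; done
```

```text
time_s: 4.15
tcp_pos: [0.6005, -0.0843, 0.1714]
tool_rot: [0.5, -0.5, -0.5, 0.5]
contact_force: [-0.4, -0.6, 0.9]
width: 0.0004
time_s: 4.35
tcp_pos: [0.6007, -0.0845, 0.1697]
tool_rot: [0.5, -0.5, -0.5, 0.5]
contact_force: [-0.1, 0.1, 0.4]
width: 0.0007
```

```bash
for i in 1 2; do python3 -m pendant '[{"dp":[0,0.005,0],"rotation":[0,0,0]},{"dp":[0,0.005,0],"rotation":[0,0,0]}]'; done
```

```text
time_s: 4.55
tcp_pos: [0.6009, -0.0845, 0.169]
tool_rot: [-0.5, 0.5, 0.5, -0.5]
contact_force: [-0.3, 0.4, 1.1]
width: 0.0005
time_s: 4.75
tcp_pos: [0.6012, -0.0845, 0.1687]
tool_rot: [-0.5, 0.5, 0.5, -0.5]
contact_force: [-1.1, 1.4, 7.0]
width: 0.0006
```

```bash
python3 -m pendant '[{"dp":[0,0,0.02],"rotation":[0,0,0]},{"dp":[0,0,0.045],"rotation":[0,0,0]}]'
```

```text
time_s: 4.95
tcp_pos: [0.5933, -0.0844, 0.1693]
tool_rot: [-0.499, 0.501, 0.501, -0.499]
contact_force: [1.2, 0.8, 9.1]
width: 0.0008
```

```bash
python3 -m pendant '[{"dp":[0,-0.001,0.025],"rotation":[0,0,0]},{"dp":[0,-0.001,0.05],"rotation":[0,0,0]}]'; python3 -m pendant '[{"dp":[0,0,0.025],"rotation":[0,0,0]},{"dp":[0,0,0.05],"rotation":[0,0,0]}]'
```

```text
time_s: 5.15
tcp_pos: [0.5827, -0.0842, 0.1694]
tool_rot: [-0.499, 0.501, 0.501, -0.499]
contact_force: [1.2, 1.7, 8.6]
width: 0.0004
time_s: 5.35
tcp_pos: [0.5724, -0.084, 0.1692]
tool_rot: [-0.5, 0.5, 0.501, -0.499]
contact_force: [-1.3, 2.2, 6.6]
width: 0.0003
```

```bash
python3 -m pendant '[{"dp":[0,-0.06,0],"rotation":[0,0,0]},{"dp":[0,-0.1,0],"rotation":[0,0,0]},{"dp":[0,-0.1,0],"rotation":[0,0,0]}]'
python3 - <<'E'
from h import *
p,d,c=grab('wrist','3'); cv2.imwrite('pics/w3c.png',p[::-1,::-1])
p,d,c=grab('top','3'); cv2.imwrite('pics/t3c.png',cv2.resize(p[140:240,260:380],None,fx=4,fy=4))
E
```

```text
time_s: 5.65
tcp_pos: [0.5726, -0.0846, 0.1896]
tool_rot: [-0.499, 0.501, 0.501, -0.499]
contact_force: [-0.9, -0.3, -0.1]
width: 0.0005
```

View pics/w3c.png

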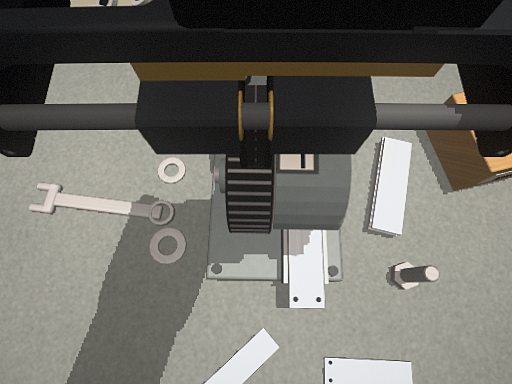

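View pics/t3c.png

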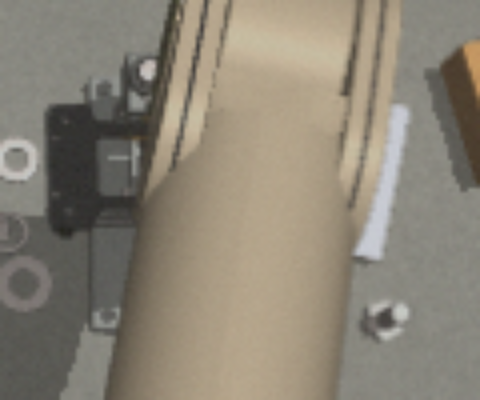

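```bash
python3 -m pendant '[{"dp":[0,0,-0.1],"rotation":[0,0,0]},{"dp":[0.005,0,-0.16],"rotation":[0,0,0]},{"dp":[0.005,0,-0.16],"rotation":[0,0,0]}]'
python3 - <<'E'
from h import *
p,d,c=grab('wrist','4'); p=p[::-1,::-1];cv2.imwrite('pics/w4c.png',cv2.resize(p[120:260,180:360],None,fx=4,fy=4))
E
```

```text
time_s: 6.05
tcp_pos: [0.6045, -0.083, 0.1872]
tool_rot: [0.5, -0.5, -0.5, 0.501]
contact_force: [-0.9, -0.6, -0.2]
width: 0.0005
```

View pics/w4c.png

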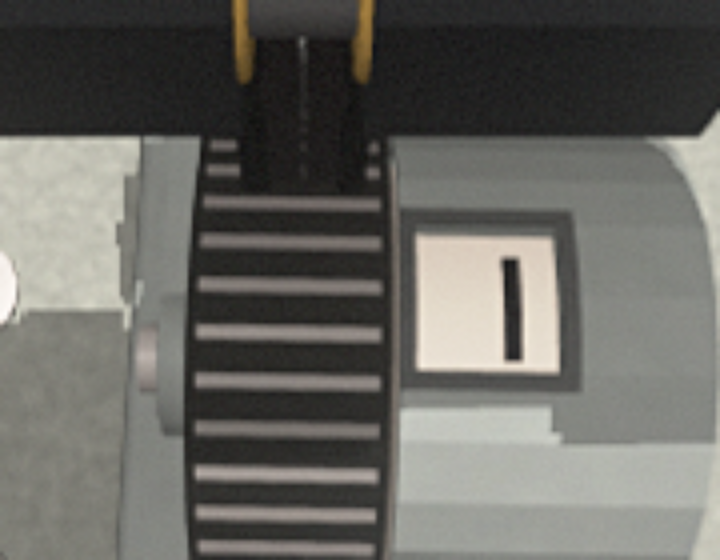

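```bash
python3 -m pendant '[{"dp":[0,0.05,0],"rotation":[0,0,0]},{"dp":[0,0.09,0.01],"rotation":[0,0,0]},{"dp":[0,0.097,0.01],"rotation":[0,0,0]},{"dp":[0,0.1,0.01],"rotation":[0,0,0]},{"dp":[0,0.1,0.01],"rotation":[0,0,0]}]'
```

```text
time_s: 6.6
tcp_pos: [0.6017, -0.0835, 0.1685]
tool_rot: [-0.5, 0.5, 0.5, -0.5]
contact_force: [-0.2, -0.3, 7.2]
width: 0.0004
```

```bash
python3 -m pendant '[{"dp":[0,0,0.025],"rotation":[0,0,0]},{"dp":[0,0,0.05],"rotation":[0,0,0]},{"dp":[0,-0.001,0.075],"rotation":[0,0,0]}]';python3 -m pendant '[{"dp":[0,0,0.025],"rotation":[0,0,0]},{"dp":[0,0,0.05],"rotation":[0,0,0]},{"dp":[0,0,0.075],"rotation":[0,0,0]}]'; python3 -m pendant '[{"dp":[0,-0.06,0],"rotation":[0,0,0]},{"dp":[0,-0.1,-0.05],"rotation":[0,0,0]},{"dp":[0,-0.1,-0.15],"rotation":[0,0,0]},{"dp":[0,-0.1,-0.15],"rotation":[0,0,0]}]'
python3 - <<'E'
from h import *
p,d,c=grab('wrist','5'); p=p[::-1,::-1];cv2.imwrite('pics/w5c.png',cv2.resize(p[120:260,180:360],None,fx=3,fy=3))
E
```

```text
time_s: 6.9
tcp_pos: [0.5874, -0.0833, 0.1694]
tool_rot: [-0.499, 0.501, 0.501, -0.499]
contact_force: [0.4, 1.0, 9.3]
width: 0.0006
time_s: 7.2
tcp_pos: [0.5719, -0.0831, 0.1691]
tool_rot: [-0.5, 0.5, 0.501, -0.499]
contact_force: [-2.1, 2.1, 7.4]
width: 0.0008
time_s: 7.6
tcp_pos: [0.6031, -0.0829, 0.1884]
tool_rot: [-0.5, 0.5, 0.5, -0.5]
contact_force: [0.0, 0.1, -0.1]
width: 0.0004
```

View pics/w5c.png

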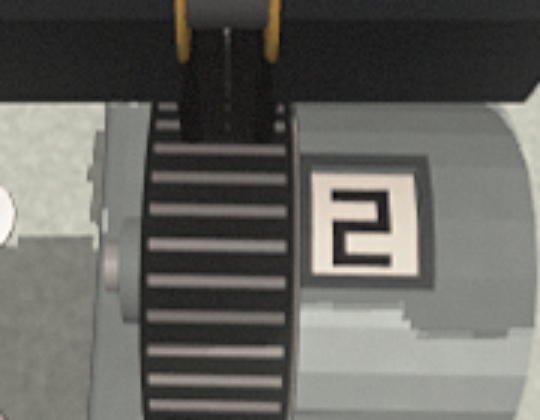

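```bash
python3 -m pendant '[{"dp":[0,0.05,0],"rotation":[0,0,0]},{"dp":[0,0.09,0],"rotation":[0,0,0]},{"dp":[0,0.097,0],"rotation":[0,0,0]},{"dp":[0,0.1,0],"rotation":[0,0,0]},{"dp":[0,0.1,0],"rotation":[0,0,0]}]'
```

```text
time_s: 8.15
tcp_pos: [0.6016, -0.0836, 0.1686]
tool_rot: [-0.5, 0.5, 0.5, -0.5]
contact_force: [-0.3, -0.1, 6.4]
width: 0.0004
```

```bash
python3 -m pendant '[{"dp":[0,0,0.025],"rotation":[0,0,0]},{"dp":[0,0,0.05],"rotation":[0,0,0]},{"dp":[0,0,0.075],"rotation":[0,0,0]}]';python3 -m pendant '[{"dp":[0,0,0.025],"rotation":[0,0,0]},{"dp":[0,0,0.05],"rotation":[0,0,0]},{"dp":[0,0,0.075],"rotation":[0,0,0]}]'; python3 -m pendant '[{"dp":[0,-0.06,0],"rotation":[0,0,0]},{"dp":[0,-0.1,-0.05],"rotation":[0,0,0]},{"dp":[0,-0.1,-0.15],"rotation":[0,0,0]},{"dp":[0,-0.1,-0.15],"rotation":[0,0,0]}]'
python3 - <<'E'
from h import *
p,d,c=grab('wrist','6'); p=p[::-1,::-1];cv2.imwrite('pics/w6c.png',cv2.resize(p[120:260,180:360],None,fx=3,fy=3))
E
python3 -m pendant '[{"dp":[0,0.05,0],"rotation":[0,0,0]},{"dp":[0,0.09,0],"rotation":[0,0,0]},{"dp":[0,0.097,0],"rotation":[0,0,0]},{"dp":[0,0.1,0],"rotation":[0,0,0]},{"dp":[0,0.1,0],"rotation":[0,0,0]}]'
```

```text
time_s: 8.45
tcp_pos: [0.5874, -0.0833, 0.1694]
tool_rot: [-0.499, 0.501, 0.501, -0.499]
contact_force: [0.1, 1.8, 9.6]
width: 0.0006
time_s: 8.75
tcp_pos: [0.572, -0.0831, 0.1691]
tool_rot: [-0.5, 0.5, 0.501, -0.499]
contact_force: [0.4, 2.2, 6.9]
width: 0.0002
time_s: 9.15
tcp_pos: [0.6031, -0.0829, 0.1884]
tool_rot: [-0.5, 0.5, 0.5, -0.5]
contact_force: [-0.5, 0.9, -0.1]
width: 0.0006
time_s: 9.7
tcp_pos: [0.6016, -0.0836, 0.1686]
tool_rot: [-0.5, 0.5, 0.5, -0.5]
contact_force: [-1.7, 0.8, 6.2]
width: 0.0005
```

View pics/w6c.png

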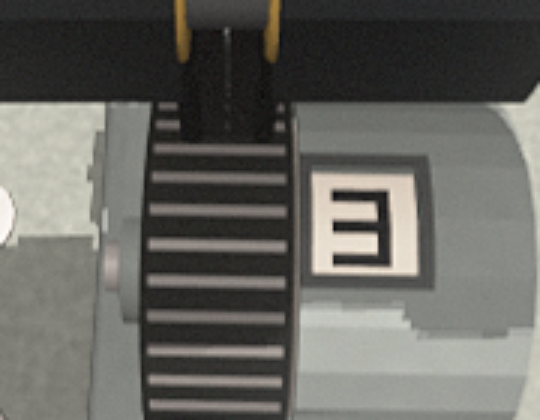

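3 stands in the window (crop 370,225). One more stroke.

```bash
python3 -m pendant '[{"dp":[0,0,0.025],"rotation":[0,0,0]},{"dp":[0,0,0.05],"rotation":[0,0,0]},{"dp":[0,0,0.075],"rotation":[0,0,0]}]';python3 -m pendant '[{"dp":[0,0,0.025],"rotation":[0,0,0]},{"dp":[0,0,0.05],"rotation":[0,0,0]},{"dp":[0,0,0.075],"rotation":[0,0,0]}]'; python3 -m pendant '[{"dp":[0,-0.06,0],"rotation":[0,0,0]},{"dp":[0,-0.1,-0.05],"rotation":[0,0,0]},{"dp":[0,-0.1,-0.15],"rotation":[0,0,0]},{"dp":[0,-0.1,-0.15],"rotation":[0,0,0]}]'
python3 - <<'E'
from h import *
p,d,c=grab('wrist','7'); p=p[::-1,::-1];cv2.imwrite('pics/w7c.png',cv2.resize(p[120:260,180:360],None,fx=3,fy=3))
E
```

```text
time_s: 10.0
tcp_pos: [0.5874, -0.0833, 0.1694]
tool_rot: [-0.499, 0.501, 0.501, -0.499]
contact_force: [-0.3, 1.4, 10.5]
width: 0.0006
time_s: 10.3
tcp_pos: [0.572, -0.0831, 0.1691]
tool_rot: [-0.5, 0.5, 0.501, -0.499]
contact_force: [-0.6, 2.2, 7.3]
width: 0.0007
time_s: 10.7
tcp_pos: [0.6031, -0.0829, 0.1884]
tool_rot: [-0.5, 0.5, 0.5, -0.5]
contact_force: [0.0, 0.9, -0.1]
width: 0.0003
```

View pics/w7c.png

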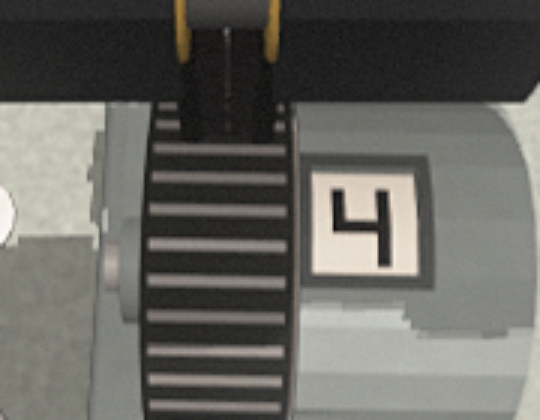

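```bash
python3 - <<'E'
from h import *
p,d,c=load('wrist','7');W=cloud(d,c)[::-1,::-1];z=W[...,2]
m=np.zeros(z.shape,bool);m[200:384,270:340]=1
m&=abs(z-.049)<.004
m2=m&(W[...,0]<.488)
print(np.percentile(W[m2][:,0],[0,1,3]),np.percentile(W[m2][:,1],[1,50,99]),np.median(z[m2]))
for (u,v) in [(315,230),(315,250),(315,270),(315,280)]: print(W[v,u].round(4))
E
python3 -m pendant '[{"dp":[0,-0.1,0.05],"rotation":[0,0,0]},{"dp":[-0.05,-0.25,0.2],"rotation":[0,0,0]},{"dp":[-0.15,-0.3,0.4],"rotation":[0,0,0]},{"dp":[-0.25,-0.3,0.6],"rotation":[0,0,0]},{"dp":[-0.26,-0.3,0.8],"rotation":[0,0,0]},{"dp":[-0.26,-0.3,0.9],"rotation":[0,0,0]},{"dp":[-0.26,-0.3,0.9],"rotation":[0,0,0]}]'
```

```text
[0.47353401 0.47371606 0.47457384] [-0.15063964 -0.13432687 -0.11777653] 0.04949482569941821
[ 0.5598 -0.1232  0.1507]
[ 0.5478 -0.1248  0.1394]
[ 0.5387 -0.142   0.05  ]
[ 0.5292 -0.1416  0.0497]
time_s: 11.45
tcp_pos: [0.4191, -0.1359, 0.2481]
tool_rot: [0.501, -0.5, -0.501, 0.499]
contact_force: [0.6, -0.3, -0.3]
width: 0.0004
```

```bash
python3 -m pendant '[{"dp":[0.008,0.2,0],"rotation":[0,0,0]},{"dp":[0.008,0.4,0],"rotation":[0,0,0]},{"dp":[0.008,0.6,0],"rotation":[0,0,0]},{"dp":[0.008,0.8,0],"rotation":[0,0,0]},{"dp":[0.008,0.95,0],"rotation":[0,0,0]},{"dp":[0.008,1,0],"rotation":[0,0,0]},{"dp":[0.008,1,0],"rotation":[0,0,0]}]'; python3 -m pendant '[{"dp":[0,0.005,-0.07],"rotation":[0,0,0]},{"dp":[0,0.01,-0.14],"rotation":[0,0,0]},{"dp":[0,0.01,-0.19],"rotation":[0,0,0]},{"dp":[0,0.01,-0.19],"rotation":[0,0,0]}]'
```

```text
time_s: 12.15
tcp_pos: [0.4209, -0.134, 0.0475]
tool_rot: [0.501, -0.5, -0.499, 0.501]
contact_force: [-0.0, -0.1, 0.4]
width: 0.0008
time_s: 12.55
tcp_pos: [0.4615, -0.1338, 0.0475]
tool_rot: [-0.499, 0.5, 0.501, -0.5]
contact_force: [0.8, -0.8, 0.5]
width: 0.0005
```

```bash
for i in 1 2; do python3 -m pendant '[{"dp":[0,0,-0.01],"rotation":[0,0,0]},{"dp":[0,0,-0.02],"rotation":[0,0,0]},{"dp":[0,0,-0.03],"rotation":[0,0,0]}]'|egrep 'tcp|contact'; done
```

```text
tcp_pos: [0.4655, -0.1338, 0.0464]
contact_force: [-1.2, 0.6, -0.0]
tcp_pos: [0.4718, -0.1338, 0.0462]
contact_force: [-0.8, 0.2, -0.2]
```

```bash
for i in 1; do python3 -m pendant '[{"dp":[0,0,-0.01],"rotation":[0,0,0]},{"dp":[0,0,-0.02],"rotation":[0,0,0]},{"dp":[0,0,-0.03],"rotation":[0,0,0]},{"dp":[0,0,-0.03],"rotation":[0,0,0]}]'|egrep 'tcp|contact'; done
python3 -m pendant '[{"dp":[0,0,-0.005],"rotation":[0,0,0]},{"dp":[0,0,-0.01],"rotation":[0,0,0]},{"dp":[0,0,-0.01],"rotation":[0,0,0]}]'|egrep 'tcp|contact'
python3 - <<'E'
from h import *
p,d,c=grab('wrist','8'); p=p[::-1,::-1];cv2.imwrite('pics/w8c.png',p)
E
```

```text
tcp_pos: [0.4774, -0.1338, 0.0461]
contact_force: [-2.4, 0.3, 1.2]
tcp_pos: [0.4777, -0.1338, 0.0457]
contact_force: [-11.1, 0.4, 6.6]
```

View pics/w8c.png

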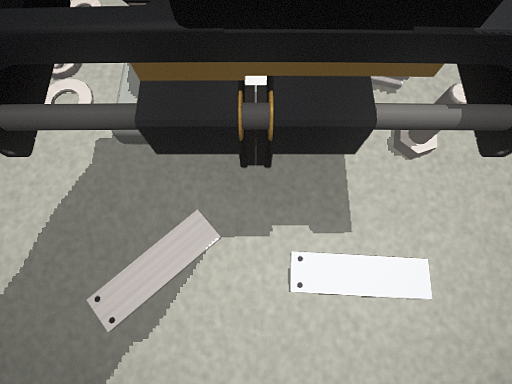

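```bash
python3 -m pendant '[{"dp":[0,0,0.02],"rotation":[0,0,0]},{"dp":[0,0,0.1],"rotation":[0,0,0]},{"dp":[0,-0.2,0.2],"rotation":[0,0,0]},{"dp":[0,-0.4,0.2],"rotation":[0,0,0]},{"dp":[0.05,-0.6,0.1],"rotation":[0,0,0]},{"dp":[0.1,-0.8,-0.05],"rotation":[0,0,0]},{"dp":[0.15,-0.95,-0.25],"rotation":[0,0,0]},{"dp":[0.15,-1,-0.45],"rotation":[0,0,0]},{"dp":[0.15,-1,-0.6],"rotation":[0,0,0]},{"dp":[0.15,-1,-0.6],"rotation":[0,0,0]}]'
python3 - <<'E'
from h import *
p,d,c=grab('wrist','9'); p=p[::-1,::-1];cv2.imwrite('pics/w9c.png',cv2.resize(p[130:384,150:390],None,fx=2.3,fy=2.3))
W=cloud(d,c)[::-1,::-1];z=W[...,2]
print(c['cam_to_world'][:3,3])
m=abs(z-.049)<.004
m&=(abs(W[...,1]+.135)<.025)&(W[...,0]<.6)&(W[...,0]>.45)
m2=m&(W[...,0]<.495)
print(np.percentile(W[m][:,0],[0,.2,1,3]),np.percentile(W[m2][:,1],[1,50,99]),np.median(z[m]))
b=(abs(z-.02)<.004)&(W[...,0]<.53)&(W[...,0]>.45)
print(np.percentile(W[b][:,0],[0.5,1,3]))
E
```

```text
time_s: 14.9
tcp_pos: [0.6028, -0.1025, 0.2451]
tool_rot: [0.499, -0.5, -0.5, 0.501]
contact_force: [-1.4, 0.4, -0.3]
width: 0.0001
[ 0.52401283 -0.10254027  0.39882718]
[0.48951074 0.48956095 0.48968171 0.49076889] [-0.15082501 -0.13445759 -0.1180257 ] 0.049385775981767965
[0.49925839 0.50030638 0.50143592]
```

View pics/w9c.png

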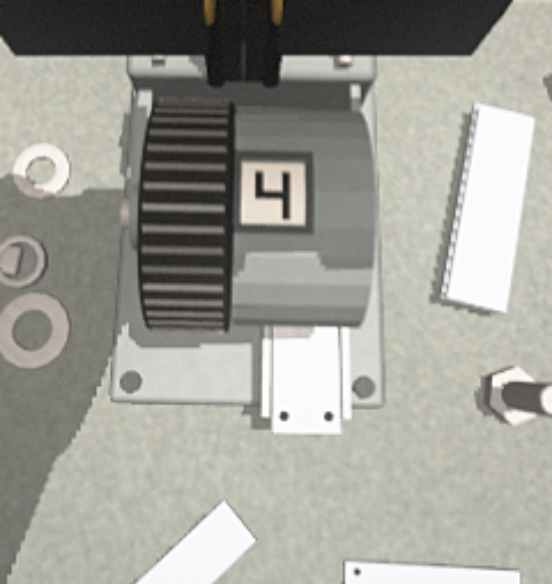

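Run:
```python
from h import *
p,d,c=load('wrist','9')
q=p[::-1,::-1]; q=q[280:325,255:310]
cv2.imwrite('pics/w9d.png',cv2.resize(q,None,fx=12,fy=12,interpolation=cv2.INTER_NEAREST))
W=cloud(d,c)[::-1,::-1]
for u in (266,267,300,301):print(u,[(v,*(W[v,u,[0,2]]*1000).round(1)) for v in range(304,318)])
```

```text
266 [(304, np.float64(503.4), np.float64(47.9)), (305, np.float64(502.4), np.float64(48.5)), (306, np.float64(501.2), np.float64(47.2)), (307, np.float64(500.2), np.float64(47.9)), (308, np.float64(499.1), np.float64(48.2)), (309, np.float64(498.0), np.float64(48.3)), (310, np.float64(496.9), np.float64(47.2)), (311, np.float64(492.0), np.float64(-0.7)), (312, np.float64(490.8), np.float64(0.0)), (313, np.float64(489.5), np.float64(-1.1)), (314, np.float64(488.3), np.float64(-0.7)), (315, np.float64(487.1), np.float64(-0.5)), (316, np.float64(486.0), np.float64(0.1)), (317, np.float64(484.7), np.float64(-1.1))]
267 [(304, np.float64(503.2), np.float64(44.3)), (305, np.float64(502.2), np.float64(45.7)), (306, np.float64(501.1), np.float64(45.2)), (307, np.float64(499.9), np.float64(44.4)), (308, np.float64(498.8), np.float64(44.2)), (309, np.float64(497.7), np.float64(44.2)), (310, np.float64(493.3), np.float64(1.1)), (311, np.float64(491.9), np.float64(-1.4)), (312, np.float64(490.8), np.float64(-0.8)), (313, np.float64(489.5), np.float64(-0.7)), (314, np.float64(488.3), np.float64(-
[... 678 characters left out ...]
p.float64(486.0), np.float64(-0.1)), (317, np.float64(484.7), np.float64(-0.6))]
301 [(304, np.float64(503.5), np.float64(48.2)), (305, np.float64(502.4), np.float64(49.2)), (306, np.float64(501.3), np.float64(47.7)), (307, np.float64(500.2), np.float64(48.5)), (308, np.float64(499.1), np.float64(48.0)), (309, np.float64(498.0), np.float64(47.2)), (310, np.float64(497.0), np.float64(48.5)), (311, np.float64(495.9), np.float64(47.6)), (312, np.float64(490.9), np.float64(0.9)), (313, np.float64(489.5), np.float64(-2.0)), (314, np.float64(488.4), np.float64(-0.1)), (315, np.float64(487.2), np.float64(-0.3)), (316, np.float64(485.9), np.float64(-1.3)), (317, np.float64(484.7), np.float64(-0.9))]
```

View pics/w9d.png

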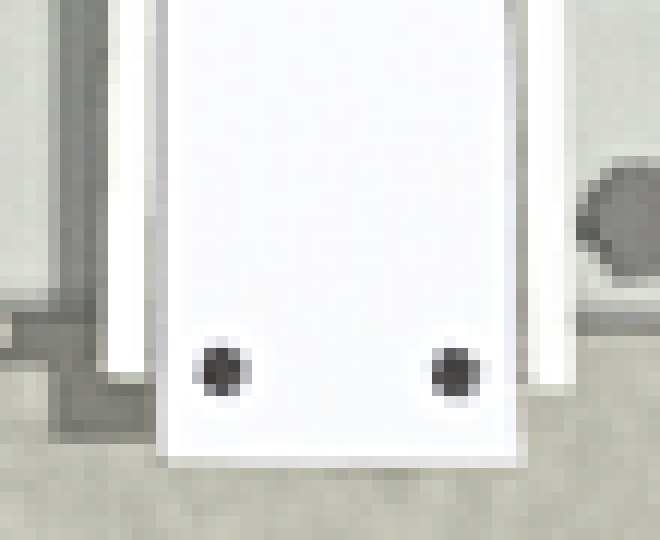

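```bash
python3 -m pendant '[{"dp":[-0.01,0,-0.1],"rotation":[0,0,0]},{"dp":[-0.022,0.05,-0.25],"rotation":[0,0,0]},{"dp":[-0.022,0.15,-0.295],"rotation":[0,0,0]},{"dp":[-0.022,0.22,-0.295],"rotation":[0,0,0]},{"dp":[-0.022,0.23,-0.295],"rotation":[0,0,0]},{"dp":[-0.022,0.23,-0.295],"rotation":[0,0,0]}]'; python3 -m pendant '[{"dp":[0,0.01,0],"rotation":[0,0,0]},{"dp":[0,0.02,0],"rotation":[0,0,0]},{"dp":[0,0.02,0],"rotation":[0,0,0]}]'|egrep 'tcp|contact'
```

```text
time_s: 15.55
tcp_pos: [0.6578, -0.1084, 0.2007]
tool_rot: [0.5, -0.5, -0.5, 0.5]
contact_force: [0.2, -0.2, -1.1]
width: 0.0006
tcp_pos: [0.6587, -0.1082, 0.1966]
contact_force: [0.7, -0.1, 0.4]
```

Shift 3 mm forward and go down in small steps.

```bash
python3 -m pendant '[{"dp":[0.005,0.005,-0.015],"rotation":[0,0,0]},{"dp":[0.005,0.015,-0.015],"rotation":[0,0,0]},{"dp":[0.005,0.015,-0.015],"rotation":[0,0,0]}]'|egrep 'tcp|contact'; for i in 1 2 3; do python3 -m pendant '[{"dp":[0,0.005,0],"rotation":[0,0,0]},{"dp":[0,0.01,0],"rotation":[0,0,0]}]'|egrep 'tcp|contact'; done
```

```text
tcp_pos: [0.6617, -0.1071, 0.1929]
contact_force: [0.2, -0.1, 0.3]
tcp_pos: [0.662, -0.1074, 0.1921]
contact_force: [-4.2, 1.9, 11.2]
tcp_pos: [0.662, -0.1074, 0.191]
contact_force: [-4.8, 2.4, 12.4]
tcp_pos: [0.662, -0.1073, 0.1891]
contact_force: [-5.8, 1.2, 13.8]
```

```bash
for i in 1 2 3; do python3 -m pendant '[{"dp":[0,0.005,0],"rotation":[0,0,0]},{"dp":[0,0.01,0],"rotation":[0,0,0]}]'|egrep 'tcp|contact'; done
```

```text
tcp_pos: [0.662, -0.1074, 0.1872]
contact_force: [-5.3, 2.7, 13.1]
tcp_pos: [0.662, -0.1073, 0.1852]
contact_force: [-5.8, 1.4, 13.6]
tcp_pos: [0.662, -0.1074, 0.1832]
contact_force: [-5.0, 2.3, 14.4]
```

```bash
for i in 1 2 3; do python3 -m pendant '[{"dp":[0,0.004,0],"rotation":[0,0,0]},{"dp":[0,0.0075,0],"rotation":[0,0,0]}]'|egrep 'tcp|contact'; done
```

```text
tcp_pos: [0.662, -0.1073, 0.1817]
contact_force: [-5.1, 1.4, 14.8]
tcp_pos: [0.662, -0.1074, 0.1802]
contact_force: [-5.8, 1.8, 14.2]
tcp_pos: [0.662, -0.1074, 0.1788]
contact_force: [-6.5, 2.0, 14.9]
```

```bash
for i in 1 2; do python3 -m pendant '[{"dp":[0,0.004,0],"rotation":[0,0,0]},{"dp":[0,0.0075,0],"rotation":[0,0,0]}]'|egrep 'tcp|contact'; done
```

```text
tcp_pos: [0.662, -0.1074, 0.1773]
contact_force: [-5.9, 1.6, 14.7]
tcp_pos: [0.662, -0.1074, 0.1758]
contact_force: [-5.7, 3.0, 14.9]
```

```bash
for i in 1 2; do python3 -m pendant '[{"dp":[0,0.004,0],"rotation":[0,0,0]},{"dp":[0,0.0075,0],"rotation":[0,0,0]}]'|egrep 'tcp|contact'; done
```

```text
tcp_pos: [0.662, -0.1074, 0.1743]
contact_force: [-6.6, 1.8, 15.3]
tcp_pos: [0.662, -0.1074, 0.1728]
contact_force: [-5.6, 2.4, 16.0]
```

```bash
for i in 1 2; do python3 -m pendant '[{"dp":[0,0.003,0],"rotation":[0,0,0]},{"dp":[0,0.005,0],"rotation":[0,0,0]}]'|egrep 'tcp|contact'; done
```

```text
tcp_pos: [0.6621, -0.1074, 0.1726]
contact_force: [-9.0, 3.0, 22.6]
tcp_pos: [0.6622, -0.1074, 0.1724]
contact_force: [-11.8, 3.4, 28.7]
```

```bash
python3 -m pendant '[{"dp":[0,-0.003,0],"rotation":[0,0,0]},{"dp":[0,-0.003,0],"rotation":[0,0,0]}]'|egrep 'tcp|contact'; python3 -m pendant '[{"dp":[0,-0.02,0],"rotation":[0,0,0]},{"dp":[0,-0.05,0],"rotation":[0,0,0]},{"dp":[0,-0.08,0],"rotation":[0,0,0]},{"dp":[0,-0.11,0],"rotation":[0,0,0]},{"dp":[0,-0.2,0],"rotation":[0,0,0]},{"dp":[0,-0.4,0],"rotation":[0,0,0]},{"dp":[0,-0.6,0],"rotation":[0,0,0]},{"dp":[0,-0.8,0],"rotation":[0,0,0]},{"dp":[0,-0.8,0],"rotation":[0,0,0]}]'
python3 - <<'E'
from h import *
p,d,c=grab('wrist','10'); p=p[::-1,::-1];cv2.imwrite('pics/w10c.png',cv2.resize(p[130:384,150:390],None,fx=2.3,fy=2.3))
W=cloud(d,c)[::-1,::-1];z=W[...,2]
m=(abs(z-.049)<.004)&(abs(W[...,1]+.135)<.025)&(W[...,0]<.52)&(W[...,0]>.45)
print(np.percentile(W[m][:,0],[0,1,3]),np.median(z[m]))
m=(abs(W[...,1]+.083)<.012)&(abs(W[...,0]-.586)<.006)&(z<.2);print('wheel top',np.median(z[m]))
m=(np.hypot(W[...,1]+.107,W[...,0]-.662)<.015)&(z<.2)&(z>.12);print('pad',np.median(z[m]),m.sum())
E
```

```text
tcp_pos: [0.6621, -0.1074, 0.1726]
contact_force: [-9.7, 3.1, 23.8]
time_s: 20.25
tcp_pos: [0.6631, -0.1084, 0.3353]
tool_rot: [-0.498, 0.502, 0.502, -0.498]
contact_force: [0.1, -0.0, -0.2]
width: 0.0001
[0.48909218 0.48969756 0.49079369] 0.04930126561881715
wheel top 0.16055657246485017
pad 0.18338300807170588 580
```

View pics/w10c.png

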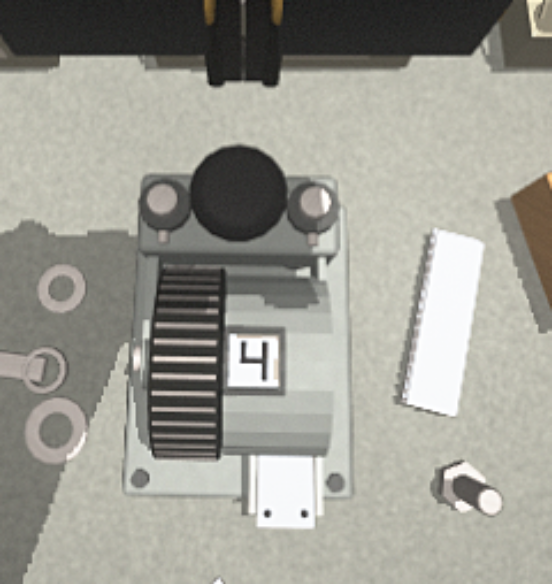

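```bash
python3 -c "
from plant import *
print(job_done())"
```

```text
the job is handed in; nothing more can be done
None
```

The plate has been marked with 4 and the job is handed in at about 20 s of the 67 s allowed. `job_done` gives no verdict, so the checks below are my own.

- **Drum:** I turned it from 0 to 4 in four fingertip strokes, each about 30 mm. Normal force at the readings was 6–10.5 N, under the 13 N at which the head sinks. Each of 1, 2, 3 and 4 was seen in the window after its stroke.
- **Plate:** I pushed it about 16 mm, until the force jumped to 11 N at the stop. Its near end then stood 6.7 mm (±0.7) beyond the rails, where 7 mm is expected when home.
- **Pressing:** I pressed the pad down until the type met the plate after about 19 mm, then on to about 29 N down (about 31 N in all). I estimate 12 N or more on the type. The type force can't be read directly. The pad push carried a sideways load of up to 12 N, which is included in the 31 N.
- **Last checks:** After I lifted off, the window showed 4. The plate end was at 0.489–0.490 m as before, so it hadn't moved. The wheel top read 0.1606 m, against 0.1608 m at the start, so the head is fully up. The robot was clear with no contact force, and I saw none of the other things in the last picture disturbed.

No check failed or disagreed beyond the roughly 2 mm calibration error.

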